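# Put the medicines away in their fitted trays

### The job

Pick the four medicine things (pill bottle, dropper bottle, pill carton, weekly pill organiser) out from among the jars and put each away in its own wooden tray, the one whose recess has its shape and size, so that it stands upright and flat on the recess floor. Do not tip anything over, and leave the spice jar and the honey jar standing where they are.

Things in the scene. Friction and masses are not known exactly. Their poses are not given: they have to be found in the camera images.
- pill_bottle: Squat round white pill bottle with a ribbed blue screw cap, standing upright; 51 mm diameter, 83 mm high. Origin at the centre of its underside, z up. Straight-sided from the worktop to about 65 mm, then the cap (48 mm diameter). It must end in tray_pill_bottle.
- dropper_bottle: Slim brown bottle with a black dropper top, standing upright; body 33 mm diameter and straight to about 60 mm high, then a collar of 24 mm diameter to 77 mm, then a thin rubber bulb to 102 mm. Origin at the centre of its underside, z up. It must end in tray_dropper.
- pill_carton: Pale blue and white cardboard carton lying flat, its lid flaps standing ajar above it: 52 mm along its x, 107 mm along its y. Origin at the centre of its underside, z up. The stiff body is only 21 mm high, so grip it there, across the 52 mm; the flaps above it, up to 56 mm, stay within the outline and give no hold or resistance. Must end in tray_carton, either way round.
- week_organiser: Long low white plastic box with a row of seven grey lids (fixed shut), lying flat, lids up: 132 mm along its x, 34 mm along its y, 30 mm high (31.5 mm at the small lid tabs), straight sides. Origin at the centre of its underside. Must end in tray_organiser, either way round.
- spice_jar: Bystander, not to be moved: clear round spice jar with a green lid, 46 mm diameter, 106 mm high, upright among the medicines. Origin at the centre of its underside.
- honey_jar: Bystander, not to be moved: round jar with a red lid, 65 mm diameter, 100 mm high, upright among the medicines. Origin at the centre of its underside.
- tray_pill_bottle: Low block of light wood, 11 mm high, fixed to the worktop. Origin at the centre of its underside, z up; one recess, 7 mm deep, centred on the origin, its floor 4 mm above the worktop. Square outline 80 x 80 mm with a round recess of 68 mm diameter: the larger of the two round ones.
- tray_dropper: Low block of light wood, 11 mm high, fixed to the worktop. Origin at the centre of its underside, z up; one recess, 7 mm deep, centred on the origin, its floor 4 mm above the worktop. Square outline 64 x 64 mm with a round recess of 50 mm diameter: the smaller of the two round ones.
- tray_carton: Low block of light wood, 11 mm high, fixed to the worktop. Origin at the centre of its underside, z up; one recess, 7 mm deep, centred on the origin, its floor 4 mm above the worktop. Outline 80 mm along its x by 136 mm along its y, with an oblong recess 68 mm (x) by 124 mm (y): the broader of the two oblong ones.
- tray_organiser: Low block of light wood, 11 mm high, fixed to the worktop. Origin at the centre of its underside, z up; one recess, 7 mm deep, centred on the origin, its floor 4 mm above the worktop. Outline 162 mm along its x by 63 mm along its y, with an oblong recess 150 mm (x) by 51 mm (y): the long narrow one.
Things that resemble listed ones, but are neither listed nor needed, are in the scene too. Of the things that look like the pill_bottle, take the one that is farthest to the robot's left at the start. What is shaped like the week_organiser but yellow is not meant.

How it is judged (in metres and radians):
At the end, for the whole second after the job is handed in: Each medicine thing is released and at rest in the recess of its own tray: origin within 14 mm of the tray centre seen from above, under 9 mm above the tray underside, upright within 0.1 rad. Both jars are upright, within 30 mm of where they stood (horizontal distance between pill_bottle and tray_pill_bottle below 0.014 m and z of pill_bottle in the frame of tray_pill_bottle below 0.009 m and angle between each of pill_bottle, dropper_bottle, pill_carton, week_organiser, spice_jar, honey_jar's own z axis and vertical below 0.1 rad and linear speed of each of pill_bottle, dropper_bottle, pill_carton, week_organiser below 0.02 m/s and horizontal distance between dropper_bottle and tray_dropper below 0.014 m and z of dropper_bottle in the frame of tray_dropper below 0.009 m and horizontal distance between pill_carton and tray_carton below 0.014 m and z of pill_carton in the frame of tray_carton below 0.009 m and horizontal distance between week_organiser and tray_organiser below 0.014 m and z of week_organiser in the frame of tray_organiser below 0.009 m and distance of each of spice_jar, honey_jar from where it was at the start of the episode below 0.03 m); the robot touches nothing.
It fails at once if the spice jar is shifted by more than 30 mm or tipped (distance of spice_jar from where it was at the start of the episode above 0.03 m or angle between spice_jar's own z axis and vertical above 0.4 rad).
It fails at once if the honey jar is shifted by more than 30 mm or tipped (distance of honey_jar from where it was at the start of the episode above 0.03 m or angle between honey_jar's own z axis and vertical above 0.4 rad).
It fails at once if one of the four medicine things is tipped over (more than 0.9 rad) (angle between any of pill_bottle, dropper_bottle, pill_carton, week_organiser's own z axis and vertical above 0.9 rad).
It also fails if it takes over 115 s, if anything falls off the work surface, if the arm or the gripper's body presses on something with over 40 N, if the wrist force passes 120 N, or if a joint passes its speed limit or range.

### The arm

A 6-joint arm with a two-finger parallel gripper is mounted at the origin on the work surface; the furniture and walls round the work are solid. World frame = base frame: x ahead of the robot, y to its left, z up, the work surface at z = 0. Lengths are in mm, angles in rad, forces in N, time in s.
With the tool pointing down it reaches from about 350 to 725 mm from the base axis. Payload 6 kg.
Tool frame: the origin (TCP) lies at the very end of the fingers, on their centre line; the grasp point (between the pads) lies 19 mm behind it (manip.grip_depth is the distance from the TCP to the grasp point, in mm); z points along the fingers, y is the line along which they close (so a half turn about z gives the same grasp; the last joint's range is limited). The gripper opens to 85 mm and grips with 20 to 120 N. Pads are 22 mm wide; open, the fingers measure 114 mm over their backs; the gripper's body (76 mm by 85 mm) begins 54 mm behind the grasp point. The pads swing forward as they close: fully open they stand 13 mm farther back than shut.
Start: joints at [1.67, 0.04, 0.085, 0, -1.615, -0.334], TCP at [139.564, 583.516, 193.361] pointing down, gripper open.
Joint ranges: [-2.56, 2.56], [-1.29, 2.01], [-1.08, 1.49], [-3.29, 1.98], [-2.81, -0.18], [-2.99, 2.99]. Speed limits (rad/s): [2.57, 2.57, 3.01, 3.14, 3.14, 3.14].

### API

Orientations are given as a unit quaternion [w, x, y, z].
In Python, from rig import manip, cams gives the robot as it stands.
- The arm moves only by the shell command python3 -m creep 'ROWS' [OPENING] [FORCE]. ROWS is JSON, a list that holds one entry, the list of rows, each a list of 4 numbers: the shift along the tool's x, y, z in m, then the turn about the tool's z in degrees. In form: [[[tx, ty, tz, turn], ...]]. A call has 1 to 5 rows; each row is the pose to reach, as a shift and turn from the pose commanded when the call began, along the tool's axes at that moment; what a row does not reach only later rows make up. A row lasts 1/12 s, in which the tool goes at most 41.7 mm and 7.16 degrees, less where a joint would pass 70% of its speed; a pose out of reach is approached as far as the arm can. A call with a gripper value outside its range is refused whole. OPENING is the closure, from 0 (fully open) to 1 (shut), set as the call begins (- or left out, the last holds). The fingers move at their own pace and stop on an object; FORCE is the grip in N (left out, the last holds). Time passes only in rows, so rows that repeat a pose let the fingers close. It gives the time, the measured TCP pose, the force, the opening and the grip force at its end, in the units of the state.
- manip.state(): the state, without advancing time (a new reading comes with each control period).
- cams.capture(name): name is "scene" or "top"; returns the picture (400x640x3 uint8, blue, green, red); there is no depth.
- cams.camera_model(name): a dict with "fov_y" (degrees; the focal length in pixels is half the picture's height over the tangent of half this angle, whatever the lens; pixels are square), "cx", "cy" (the principal point, pixels), "distortion" ([k1, k2, p1, p2, k3] as OpenCV has them; the pictures are not rectified), "pose" (4x4, takes a point from camera to world coordinates). Camera axes: x right, y down, z forward; pixel columns grow to the right and rows downward; lengths in mm; the calibration is good to about 2 mm. A picture is of the moment at which its call begins. camera_model takes no time and is no camera call.
- manip.sign_off(): hands the job in; it is judged then, once.
The state is a dict: "time_s": time; "joint_pos": joint angles; "qd": joint speeds; "joint_efforts": joint torques, N m; "tool_pos": TCP position; "eef_rot": TCP orientation; "force": force on the tool from outside, world axes, zero at the start; "wrist_torque": the same for the moment, N m; "opening": opening from 0.0 (shut) to 1.0 (fully open); "grasp_force": force on a finger pad.
Only numpy, scipy, OpenCV 4.12 (cv2) and the standard library are available. Lean on these libraries where they do the work, as an engineer would, in place of code of your own. Each camera call takes 0.05 s, during which the arm holds its last target. There are 200 camera calls.

## Working session

There is one attempt and no reset: what is moved stays moved. The work goes in short steps, Python scripts to look and compute and a shell command to move; the robot and the scene stay as the last step left them, time stands still between calls to the robot, and variables do not carry over. Pictures are saved under pics/ and viewed, at most 14 in all, crops included, and the job is handed in when it is done.

```bash
ls; mkdir -p pics; python3 - <<'E'
from rig import manip,cams
import cv2
for n in("scene","top"):
    cv2.imwrite(f"pics/{n}0.png",cams.capture(n)); m=cams.camera_model(n); print(n,m)
print(manip.state())
E
```

```text
pics
scene {'fov_y': 49.276763139142886, 'cx': 321.0238113271397, 'cy': 188.56557377700742, 'distortion': array([-0.11392631,  0.        ,  0.        ,  0.        ,  0.        ]), 'pose': array([[ 5.58038059e-01, -5.33747516e-01,  6.35379504e-01,
        -3.48143373e+02],
       [-8.29753806e-01, -3.68236031e-01,  4.19417270e-01,
        -5.53275198e+02],
       [ 1.01067009e-02, -7.61259361e-01, -6.48368753e-01,
         9.29433737e+02],
       [ 0.00000000e+00,  0.00000000e+00,  0.00000000e+00,
         1.00000000e+00]])}
top {'fov_y': 52.655085923719206, 'cx': 319.0243821965506, 'cy': 199.78064526713692, 'distortion': array([-0.07865358,  0.        ,  0.        ,  0.        ,  0.        ]), 'pose': array([[ 1.48737600e-02, -9.96269523e-01,  8.50047520e-02,
         4.46864042e+02],
       [-9.99574914e-01, -1.69472305e-02, -2.37230481e-02,
         3.92526366e+01],
       [ 2.50751449e-02, -8.46157667e-02, -9.96098092e-01,
         1.20171478e+03],
       [ 0.00000000e+00,  0.00000000e+00,  0.00000000e+00,
         1.00000000e+00]])}
{'time_s': 0.1, 'joint_pos': array([ 1.66971161e+00,  4.07867410e-02,  8.39262570e-02, -4.51641695e-04,
       -1.61546238e+00, -3.33735770e-01]), 'qd': array([-7.66111537e-04, -1.35105982e-03,  2.17961022e-03,  1.02323755e-03,
        1.83282890e-04, -9.38148341e-05]), 'joint_efforts': array([-4.96858833e-03, -3.69347441e+01,  3.48282051e+01,  6.95171714e+00,
       -4.63896562e-03, -1.13793442e-05]), 'tool_pos': array([139.41173388, 583.22802688, 192.45899181]), 'eef_rot': array([ 7.93904631e-04,  9.93116178e-01, -1.17130796e-01, -5.65149855e-05]), 'force': array([ 0.21598489,  0.15800084, -0.70466546]), 'wrist_torque': array([0.01129455, 0.04633152, 0.01875077]), 'grasp_force': 0.0, 'opening': 1.0004882557147063}
```

View pics/top0.png

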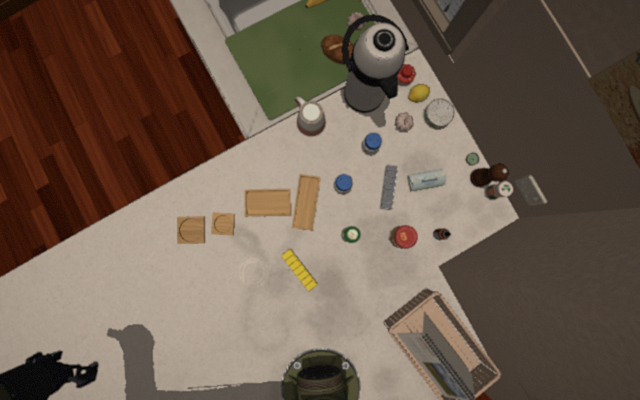

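View pics/scene0.png

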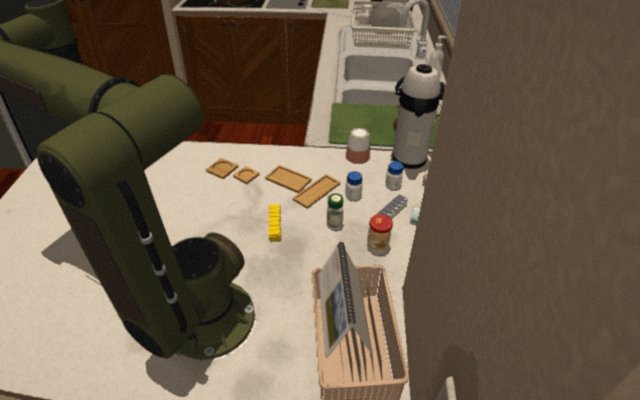

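The top view shows the trays at (190,230), (224,223), (268,203) and (307,203). Pill bottles are at (344,184), which is farther left, and (373,142). The organiser is at (389,187), the carton at (427,180), the dropper probably at (442,234), and the jars at (352,234) and (405,237). I'll enlarge it to measure.

```bash
cat > h.py <<'E'
from rig import manip,cams
import cv2,numpy as np
from scipy.spatial.transform import Rotation as R
def K(m):
    f=200/np.tan(np.radians(m['fov_y']/2)); return np.array([[f,0,m['cx']],[0,f,m['cy']],[0,0,1]])
def px2w(uv,z,n='top'):
    m=cams.camera_model(n); uv=np.array(uv,float).reshape(-1,1,2)
    p=cv2.undistortPoints(uv,K(m),m['distortion']).reshape(-1,2); T=m['pose']
    d=np.c_[p,np.ones(len(p))]@T[:3,:3].T; z=np.broadcast_to(z,len(p))
    return T[:3,3]+d*((z-T[2,3])/d[:,2])[:,None]
def w2px(P,n='top'):
    m=cams.camera_model(n); I=np.linalg.inv(m['pose'])
    return cv2.projectPoints(np.array(P,float).reshape(-1,1,3),cv2.Rodrigues(I[:3,:3])[0],I[:3,3],K(m),m['distortion'])[0].reshape(-1,2)
E
python3 - <<'E'
from h import *
im=cv2.imread('pics/top0.png')
cv2.imwrite('pics/c1.png',cv2.resize(im[125:265,320:520],None,fx=4,fy=4,interpolation=cv2.INTER_CUBIC))
cv2.imwrite('pics/c2.png',cv2.resize(im[165:300,170:330],None,fx=4.4,fy=4.4,interpolation=cv2.INTER_CUBIC))
E
```

```text
(no output)
```

View pics/c1.png

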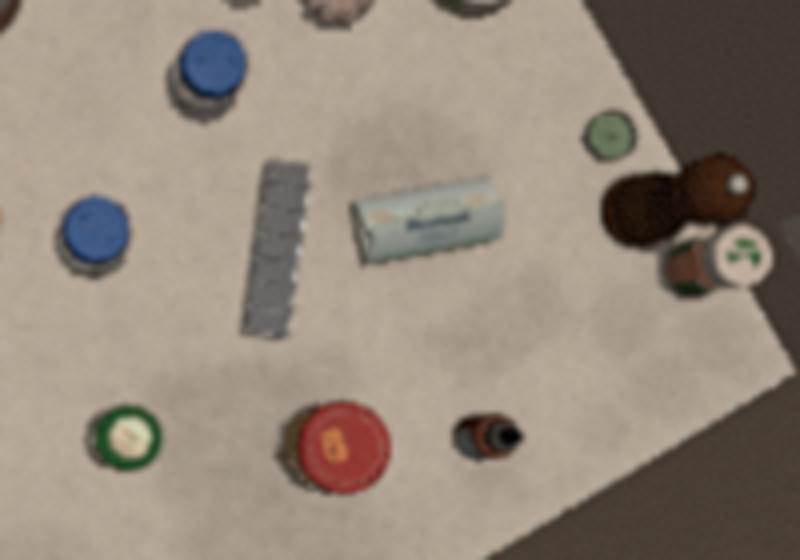

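View pics/c2.png

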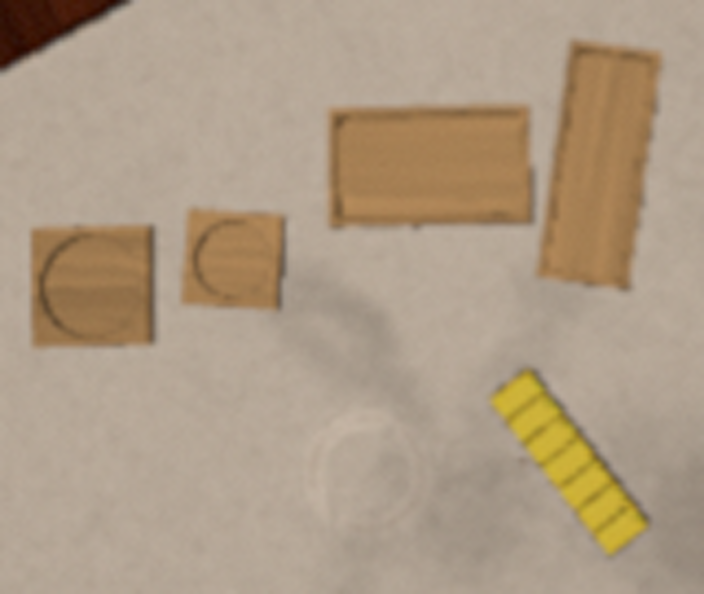

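```bash
cat > m.py <<'E'
from h import *
def c1(L): return [((x+.5)/4-.5+320,(y+.5)/4-.5+125) for x,y in L]
def c2(L): return [((x+.5)/4.4-.5+170,(y+.5)/4.4-.5+165) for x,y in L]
def box(name,c,z):
    P=px2w(c,z)[:,:2].astype(np.float32); r=[np.linalg.norm(P[i]-P[(i+1)%4]) for i in range(4)]
    a=(P[1]-P[0])+(P[2]-P[3]); b=(P[2]-P[1])+(P[3]-P[0])
    print(name,P.mean(0).round(1),np.round(r,1),'dirs',np.degrees(np.arctan2(a[1],a[0])).round(1),np.degrees(np.arctan2(b[1],b[0])).round(1))
box('tpill',c2([(32,230),(153,226),(155,343),(34,346)]),11)
box('tdrop',c2([(190,209),(284,215),(280,309),(182,304)]),11)
box('tcart',c2([(331,108),(529,106),(532,222),(331,226)]),11)
box('torg',c2([(574,41),(661,53),(628,288),(538,276)]),11)
box('yellow',c2([(530,369),(650,522),(611,556),(491,402)]),30)
box('org',c1([(265,160),(308,163),(288,338),(241,334)]),30)
for z in(0,21,45): box('cart',c1([(352,205),(495,178),(503,236),(365,265)]),z)
for n,x,z in(('pill',(97,229),83),('pill2',(213,63),83),('spice',(127,437),106),('honey',(344,447),100),('drop',(508,436),102),('dropbody',(487,437),60)):
    print(n,px2w(c1([x]),z).round(1))
E
python3 m.py
```

```text
tpill [453.9 386.6] [81.8 78.1 81.4 77.5] dirs -87.3 -176.8
tdrop [473.7 292.8] [63.3 62.7 65.7 63.6] dirs -92.2 178.2
tcart [538.8 162.8] [133.1  78.1 134.4  79.4] dirs -88.2 -177.8
torg [541.7  49.1] [ 59.3 159.9  60.6 160.1] dirs -96.8 172.7
yellow [344.5  65.2] [126.8  33.6 127.1  33.3] dirs -140.9 131.4
org [ 588.9 -192.4] [ 32.1 130.7  34.7 130.2] dirs -93.4 172.8
cart [ 615.7 -316. ] [113.3  44.8 109.5  46.5] dirs -77.7 -170.4
cart [ 612.8 -309.8] [111.3  44.1 107.6  45.7] dirs -77.7 -170.4
cart [ 609.4 -302.7] [109.1  43.2 105.4  44.8] dirs -77.7 -170.4
pill [[593.7 -56.1  83. ]]
pill2 [[ 713.8 -137.4   83. ]]
spice [[449.1 -75.9 106. ]]
honey [[ 444.2 -226.   100. ]]
drop [[ 453.1 -340.2  102. ]]
dropbody [[ 452.4 -339.3   60. ]]
```

```bash
cat > ov.py <<'E'
from h import *
def rect(x,y,a,lx,ly,z):
    c,s=np.cos(np.radians(a)),np.sin(np.radians(a))
    return [(x+c*u-s*v,y+s*u+c*v,z) for u,v in((-lx/2,-ly/2),(lx/2,-ly/2),(lx/2,ly/2),(-lx/2,ly/2))]
def circ(x,y,d,z): return [(x+d/2*np.cos(t),y+d/2*np.sin(t),z) for t in np.linspace(0,6.28,40)]
G=(0,255,0);M=(255,0,255);C=(255,255,0)
S=[(rect(454,386.6,2,80,80,11),G),(rect(473.7,292.8,-2,64,64,11),G),(rect(538.8,162.8,2,80,136,11),G),(rect(541.7,49.1,83,162,63,11),G),
(rect(588.9,-192.4,83.5-.5,132,34,30),G),(rect(588.9,-192.4,83.,132,34,0),M),
(rect(614,-310,11,52,107,0),M),(rect(614,-310,11,52,107,21),G),(rect(614,-310,11,52,107,56),C),
(circ(593.7,-56.1,48,83),G),(circ(593.7,-56.1,51,0),M),(circ(449,-76,46,106),G),(circ(449,-76,46,0),M),(circ(444.2,-226,65,100),G),(circ(444.2,-226,65,0),M),
(circ(453,-340,33,60),G),(circ(453,-340,33,0),M)]
def draw(src,n,crop,f,out):
    im=cv2.imread(src); x0,x1,y0,y1=crop; im=cv2.resize(im[y0:y1,x0:x1],None,fx=f,fy=f,interpolation=cv2.INTER_CUBIC)
    for P,c in S:
        q=(w2px(P,n)+.5-[x0,y0])*f-.5
        cv2.polylines(im,[np.round(q*8).astype(np.int32)],True,c,1,cv2.LINE_AA,3)
    return im
if __name__=='__main__':
    a=draw('pics/top0.png','top',(170,470,165,265),2.66,'');b=draw('pics/scene0.png','scene',(200,430,150,260),2.9,'')
    a=draw('pics/top0.png','top',(320,480,150,250),5,'')
    b=draw('pics/scene0.png','scene',(200,430,150,260),3.47,'')
    cv2.imwrite('pics/ov1.png',a);cv2.imwrite('pics/ov2.png',b)
E
python3 ov.py
```

```text
(no output)
```

View pics/ov1.png

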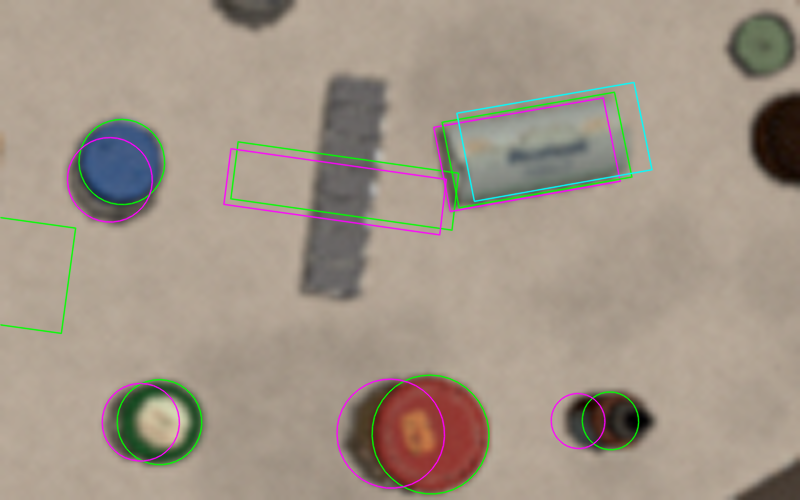

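View pics/ov2.png

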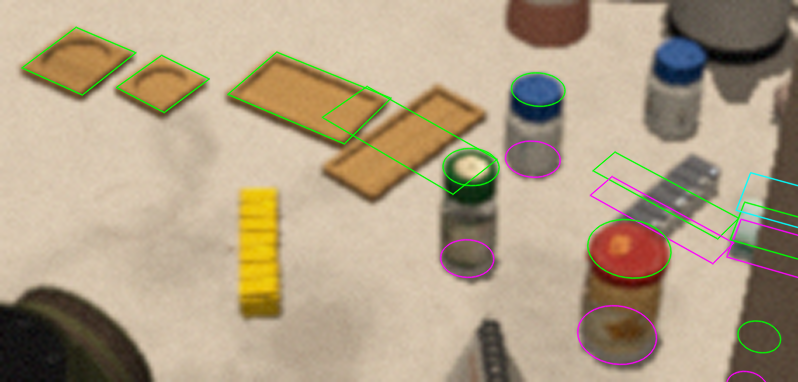

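The overlay confirms the bottles, jars and carton. The organiser long axis is at heading about -7°, and I had drawn it 90° off. First I'll turn the tool to align it with the world axes.

```bash
python3 -m creep '[[[0,0,0,-6.8],[0,0,0,-13.45],[0,0,0,-13.45]]]' 0
python3 -m creep '[[[0.026,0.036,0,0],[0.052,0.072,0,0],[0.078,0.108,0,0],[0.104,0.144,0,0],[0.13,0.18,0,0]]]'; python3 -c "
from h import *
s=manip.state();print(s)"
```

```text
time_s: 0.35
tool_pos: [139.5, 583.3, 192.8]
eef_rot: [0.001, 1.0, 0.002, -0.0]
force: [0.1, 0.7, -1.3]
opening: 0.995
grasp_force: 0.0
time_s: 0.77
tool_pos: [262.1, 412.9, 193.2]
eef_rot: [0.0, 1.0, -0.002, -0.0]
force: [1.3, 0.7, -0.1]
opening: 1.0
grasp_force: 0.0
{'time_s': 0.7667, 'joint_pos': array([ 1.41855461e+00, -2.58467813e-01, -1.90668163e-01, -3.76156286e-05,
       -1.63880564e+00,  1.48874957e-01]), 'qd': array([-0.75091007, -0.55691976, -0.45820736,  0.00351744, -0.09531866,
        0.74306573]), 'joint_efforts': array([  5.06416216, -19.11042988,  35.46813369,   6.65752798,
         0.05874036,  -1.07900318]), 'tool_pos': array([262.12960116, 412.86096248, 193.16514353]), 'eef_rot': array([ 1.00832977e-04,  9.99998580e-01, -1.68210471e-03, -3.42761753e-05]), 'force': array([ 1.34945913,  0.65120437, -0.14286532]), 'wrist_torque': array([ 0.0587195 , -0.14897881,  0.03397794]), 'grasp_force': 0.0, 'opening': 1.0002362239139535}
```

```bash
for i in 1; do
python3 -m creep '[[[0.022,0.031,0,0],[0.044,0.062,0,0],[0.066,0.093,0,0],[0.087,0.123,0,0],[0.108,0.153,0,0]]]'
python3 -m creep '[[[0.022,0.031,0,0],[0.044,0.062,0,0],[0.066,0.093,0,0],[0.087,0.123,0,0],[0.108,0.153,0,0]]]' | tail -0
python3 -m creep '[[[0.024,0.034,0,0],[0.048,0.068,0,0],[0.072,0.102,0,0],[0.094,0.134,0,0],[0.108,0.153,0,0]]]' | tail -0
python3 -m creep '[[[0,0,0,0],[0,0,0,0]]]'; done
```

```text
time_s: 1.18
tool_pos: [370.1, 259.9, 193.5]
eef_rot: [-0.0, 1.0, -0.002, 0.0]
force: [0.5, 0.5, 0.4]
opening: 0.999
grasp_force: 0.0
time_s: 2.18
tool_pos: [585.5, -45.6, 192.2]
eef_rot: [0.0, 1.0, -0.003, -0.001]
force: [0.3, -0.8, -0.8]
opening: 1.001
grasp_force: 0.0Exception ignored on flushing sys.stdout:
BrokenPipeError: [Errno 32] Broken pipe
Exception ignored on flushing sys.stdout:
BrokenPipeError: [Errno 32] Broken pipe
```

```bash
python3 -m creep '[[[0.008,0.0105,0,0],[0.008,0.0105,0.03,0],[0.008,0.0105,0.065,0],[0.008,0.0105,0.10,0],[0.008,0.0105,0.10,0]]]'
python3 -m creep '[[[0,0,0.03,0],[0,0,0.055,0],[0,0,0.072,0],[0,0,0.072,0],[0,0,0.072,0]]]'
```

```text
time_s: 2.6
tool_pos: [589.0, -53.8, 85.2]
eef_rot: [-0.0, 1.0, -0.0, -0.006]
force: [-1.0, 0.0, -2.7]
opening: 1.0
grasp_force: 0.0
time_s: 3.02
tool_pos: [594.0, -54.7, 23.0]
eef_rot: [0.0, 1.0, 0.0, 0.0]
force: [0.4, -0.8, 0.8]
opening: 0.997
grasp_force: 0.0
```

```bash
python3 -m creep '[[[0,0,0.001,0],[0,0,0.002,0],[0,0,0.002,0],[0,0,0.002,0],[0,0,0.002,0]]]' 1 45
python3 -m creep '[[[0,0,0,0],[0,0,0,0],[0,0,0,0],[0,0,0,0],[0,0,0,0]]]'
python3 -m creep '[[[0,0,-0.01,0],[0,0,-0.035,0],[0,0,-0.07,0],[0,0,-0.105,0],[0,0,-0.14,0]]]'
```

```text
time_s: 3.43
tool_pos: [594.7, -54.9, 21.3]
eef_rot: [0.0, 1.0, 0.0, 0.002]
force: [0.9, -0.2, 5.6]
opening: 0.553
grasp_force: 46.7
time_s: 3.85
tool_pos: [594.7, -54.9, 21.3]
eef_rot: [0.0, 1.0, 0.0, 0.002]
force: [-0.8, 0.5, 6.2]
opening: 0.55
grasp_force: 46.7
time_s: 4.27
tool_pos: [592.8, -55.0, 161.0]
eef_rot: [0.0, 1.0, -0.0, -0.001]
force: [0.7, 0.6, -1.0]
opening: 0.551
grasp_force: 46.4
```

```bash
python3 -m creep '[[[-0.01,-0.033,0,0],[-0.02,-0.066,0,0],[-0.03,-0.099,0,0],[-0.04,-0.132,0,0],[-0.05,-0.165,0,0]]]' >/dev/null
python3 -m creep '[[[-0.01,-0.033,0,0],[-0.02,-0.066,0,0],[-0.03,-0.099,0,0],[-0.04,-0.132,0,0],[-0.05,-0.165,0,0]]]' >/dev/null
python3 -m creep '[[[-0.01,-0.03,0,0],[-0.02,-0.06,0,0],[-0.03,-0.09,0,0],[-0.04,-0.1115,0,0],[-0.04,-0.1115,0,0]]]' >/dev/null
python3 -m creep '[[[0,0,0,0],[0,0,0,0],[0,0,0,0]]]'
```

```text
time_s: 5.77
tool_pos: [453.9, 385.8, 159.6]
eef_rot: [0.0, 1.0, -0.0, 0.0]
force: [-0.5, 0.1, -0.5]
opening: 0.551
grasp_force: 46.5
```

```bash
python3 -m creep '[[[0,0,0.03,0],[0,0,0.065,0],[0,0,0.1,0],[0,0,0.12,0],[0,0,0.125,0]]]'
python3 -m creep '[[[0,0,0.004,0],[0,0,0.008,0],[0,0,0.008,0],[0,0,0.008,0]]]'
python3 -m creep '[[[0,0,0,0],[0,0,0,0],[0,0,0,0],[0,0,0,0],[0,0,0,0]]]' 0
python3 -m creep '[[[0,0,-0.01,0],[0,0,-0.03,0],[0,0,-0.065,0],[0,0,-0.1,0],[0,0,-0.135,0]]]'
```

```text
time_s: 6.18
tool_pos: [452.0, 383.5, 29.5]
eef_rot: [0.003, 1.0, -0.001, -0.003]
force: [0.3, -0.3, -0.7]
opening: 0.551
grasp_force: 46.5
time_s: 6.52
tool_pos: [454.3, 387.2, 28.1]
eef_rot: [-0.001, 1.0, -0.0, 0.001]
force: [-0.1, -1.0, -0.3]
opening: 0.55
grasp_force: 46.5
time_s: 6.93
tool_pos: [453.6, 386.7, 26.6]
eef_rot: [-0.0, 1.0, -0.0, 0.0]
force: [-0.0, -0.2, -0.4]
opening: 0.999
grasp_force: 0.0
time_s: 7.35
tool_pos: [453.5, 386.2, 163.8]
eef_rot: [0.0, 1.0, 0.0, 0.0]
force: [1.2, 1.6, 1.2]
opening: 1.003
grasp_force: 0.0
```

```bash
python3 -m creep '[[[0,0.037,0,0],[0,0.074,0,0],[0,0.111,0,0],[0,0.148,0,0],[0,0.185,0,0]]]' >/dev/null
python3 -m creep '[[[0,0.037,0,0],[0,0.074,0,0],[0,0.111,0,0],[0,0.148,0,0],[0,0.185,0,0]]]' >/dev/null
python3 -m creep '[[[0,0.037,0,0],[0,0.074,0,0],[0,0.111,0,0],[0,0.148,0,0],[0,0.185,0,0]]]'
python3 -m creep '[[[0,0.037,0,0],[0,0.074,0,0],[0,0.111,0,0],[0,0.148,0,0],[0,0.174,0,0]]]' >/dev/null
python3 -m creep '[[[0,0,0,-6.5],[0,0,0,-13],[0,0,0,-20],[0,0,0,-20],[0,0,0,-20]]]'
python3 - <<'E'
from h import *
im=cams.capture('top');cv2.imwrite('pics/t2.png',im)
cv2.imwrite('pics/t2c.png',np.hstack([cv2.resize(im[180:270,400:500],None,fx=4,fy=4,interpolation=cv2.INTER_CUBIC),cv2.resize(im[185:275,165:265],None,fx=4,fy=4,interpolation=cv2.INTER_CUBIC)]))
print(manip.state()['joint_pos'])
E
```

```text
time_s: 8.6
tool_pos: [453.2, -170.3, 162.7]
eef_rot: [0.0, 1.0, 0.0, 0.001]
force: [1.7, 0.3, 0.4]
opening: 0.997
grasp_force: 0.0
time_s: 9.43
tool_pos: [453.5, -342.5, 162.1]
eef_rot: [0.0, 0.985, 0.172, 0.0]
force: [0.9, 0.3, -0.1]
opening: 0.999
grasp_force: 0.0
[-2.93421426e-01 -4.60549167e-02 -5.81691570e-02  2.14739527e-04
 -1.55806939e+00  2.20952817e+00]
```

View pics/t2c.png

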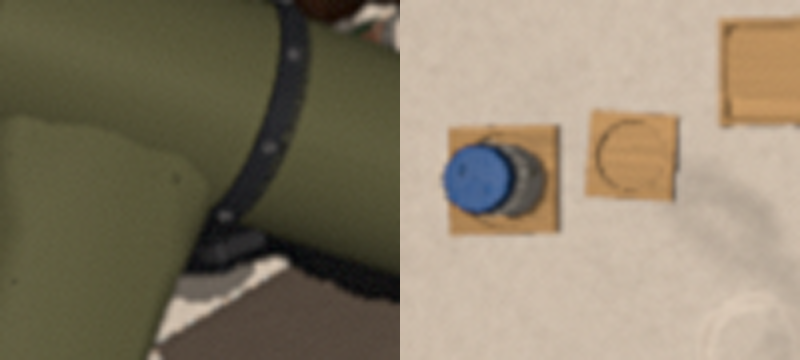

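Right crop: the pill bottle stands inside its recess. Because of the bulb height the dropper has to be gripped with the TCP at about 36 mm.

```bash
python3 -m creep '[[[0,0,0.025,0],[0,0,0.055,0],[0,0,0.085,0],[0,0,0.105,0],[0,0,0.115,0]]]'
python3 -m creep '[[[0,0,0.005,0],[0,0,0.01,0],[0,0,0.01,0],[0,0,0.01,0],[0,0,0.01,0]]]'
python3 -m creep '[[[0,0,0,0],[0,0,0,0],[0,0,0,0],[0,0,0,0],[0,0,0,0]]]' 1 40
python3 -m creep '[[[0,0,0,0],[0,0,0,0],[0,0,0,0],[0,0,0,0]]]'
```

```text
time_s: 9.9
tool_pos: [452.0, -341.3, 43.2]
eef_rot: [-0.001, 0.985, 0.172, -0.002]
force: [-0.7, -0.1, -0.5]
opening: 1.003
grasp_force: 0.0
time_s: 10.32
tool_pos: [454.3, -342.8, 37.9]
eef_rot: [0.001, 0.985, 0.174, 0.001]
force: [0.3, 0.9, 0.4]
opening: 0.999
grasp_force: 0.0
time_s: 10.73
tool_pos: [453.5, -342.5, 36.6]
eef_rot: [0.0, 0.985, 0.174, 0.0]
force: [-0.3, -0.9, -0.9]
opening: 0.298
grasp_force: 0.1
time_s: 11.07
tool_pos: [453.7, -342.6, 36.8]
eef_rot: [0.0, 0.985, 0.174, 0.0]
force: [-1.4, -0.3, 1.8]
opening: 0.231
grasp_force: 39.1
```

The opening suggests the grip is on the 24 mm collar, since the pads sit farther back when part-open. That is still a firm, straight hold. I'll lift gently and look.

```bash
python3 -m creep '[[[0,0,-0.005,0],[0,0,-0.015,0],[0,0,-0.035,0],[0,0,-0.06,0],[0,0,-0.09,0]]]'
python3 -m creep '[[[0,0,-0.03,6],[0,0,-0.05,13],[0,0,-0.05,20],[0,0,-0.05,20],[0,0,-0.05,20]]]'
python3 -m creep '[[[0,-0.03,0,0],[0,-0.065,0,0],[0,-0.1,0,0],[0,-0.135,0,0],[0,-0.17,0,0]]]' >/dev/null
python3 -m creep '[[[0,-0.035,0,0],[0,-0.07,0,0],[0,-0.105,0,0],[0,-0.14,0,0],[0,-0.17,0,0]]]'
python3 - <<'E'
from h import *
im=cams.capture('scene');cv2.imwrite('pics/s3.png',im)
u,v=w2px([manip.state()['tool_pos']],'scene')[0].astype(int);print(u,v)
cv2.imwrite('pics/s3c.png',cv2.resize(im[max(v-90,0):v+90,max(u-120,0):u+120],None,fx=3,fy=3,interpolation=cv2.INTER_CUBIC))
E
```

```text
time_s: 11.48
tool_pos: [452.6, -341.8, 126.5]
eef_rot: [-0.001, 0.985, 0.174, -0.001]
force: [1.6, 0.1, -0.7]
opening: 0.233
grasp_force: 39.1
time_s: 11.9
tool_pos: [453.3, -342.1, 176.3]
eef_rot: [-0.0, 1.0, 0.002, -0.0]
force: [-0.6, 0.5, -1.1]
opening: 0.234
grasp_force: 39.2
time_s: 12.73
tool_pos: [452.6, -0.4, 175.5]
eef_rot: [0.0, 1.0, 0.002, -0.001]
force: [0.9, 0.2, -1.0]
opening: 0.234
grasp_force: 39.2
313 167
```

View pics/s3c.png

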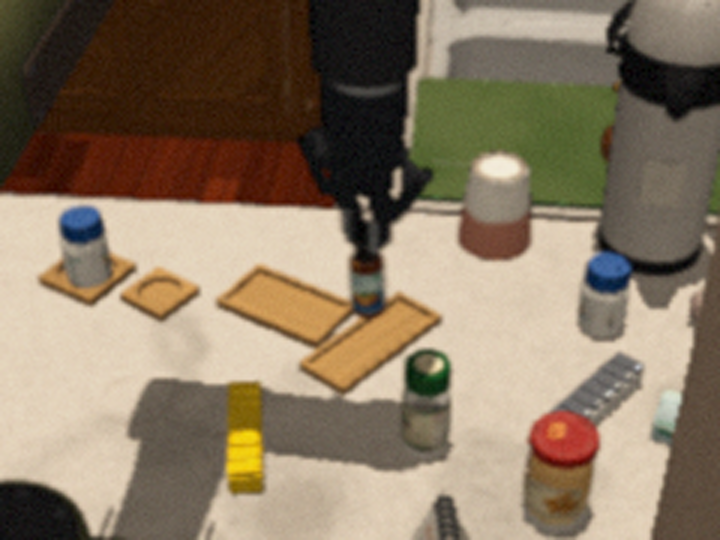

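The scene shows the dropper hanging upright from the collar at crop (368,285), the pill bottle in its tray, and the jars undisturbed.

```bash
python3 -m creep '[[[0.004,-0.035,0,0],[0.008,-0.07,0,0],[0.012,-0.105,0,0],[0.016,-0.14,0,0],[0.02,-0.175,0,0]]]' >/dev/null
python3 -m creep '[[[0.001,-0.035,0,0],[0.001,-0.07,0,0],[0.001,-0.105,0,0],[0.001,-0.118,0,0],[0.001,-0.118,0,0]]]' >/dev/null
python3 -m creep '[[[0,0,0,0],[0,0,0,0],[0,0,0,0]]]'
python3 -m creep '[[[0,0,0.025,0],[0,0,0.055,0],[0,0,0.085,0],[0,0,0.11,0],[0,0,0.12,0]]]' >/dev/null
python3 -m creep '[[[0,0,0.004,0],[0,0,0.008,0],[0,0,0.012,0],[0,0,0.012,0],[0,0,0.012,0]]]'
```

```text
time_s: 13.87
tool_pos: [474.6, 289.6, 176.4]
eef_rot: [0.0, 1.0, 0.0, 0.0]
force: [-0.1, -0.5, -1.7]
opening: 0.232
grasp_force: 39.4
time_s: 14.7
tool_pos: [475.0, 291.0, 45.5]
eef_rot: [-0.001, 1.0, -0.0, 0.001]
force: [-0.1, -0.5, 0.1]
opening: 0.232
grasp_force: 39.4
```

```bash
python3 -m creep '[[[-0.001,-0.001,0.002,0],[-0.001,-0.002,0.003,0],[-0.001,-0.002,0.003,0],[-0.001,-0.002,0.003,0]]]'
python3 -m creep '[[[0,0,0,0],[0,0,0,0],[0,0,0,0],[0,0,0,0],[0,0,0,0]]]' 0.4
python3 -m creep '[[[0,0,-0.01,0],[0,0,-0.03,0],[0,0,-0.065,0],[0,0,-0.1,0],[0,0,-0.135,0]]]'
```

```text
time_s: 15.03
tool_pos: [473.5, 292.7, 41.5]
eef_rot: [0.0, 1.0, 0.0, 0.0]
force: [0.2, -0.2, -0.7]
opening: 0.231
grasp_force: 39.4
time_s: 15.45
tool_pos: [473.6, 292.7, 41.6]
eef_rot: [-0.0, 1.0, -0.0, 0.0]
force: [0.1, -0.1, 0.2]
opening: 0.6
grasp_force: 0.0
time_s: 15.87
tool_pos: [473.5, 292.2, 178.9]
eef_rot: [0.0, 1.0, -0.0, 0.0]
force: [0.5, 1.0, 1.0]
opening: 0.6
grasp_force: 0.0
```

```bash
python3 -m creep '[[[0.008,0.034,0,0],[0.016,0.068,0,0],[0.024,0.102,0,0],[0.032,0.136,0,0],[0.04,0.17,0,0]]]' >/dev/null
python3 -m creep '[[[0.008,0.034,0,0],[0.016,0.068,0,0],[0.024,0.102,0,0],[0.032,0.136,0,0],[0.04,0.17,0,0]]]' >/dev/null
python3 -m creep '[[[0.008,0.034,0,0],[0.016,0.068,0,0],[0.024,0.102,0,0],[0.032,0.136,0,0],[0.0355,0.145,0,0]]]' >/dev/null
python3 -m creep '[[[0,0,0,5],[0,0,0,7.2],[0,0,0,7.2],[0,0,0,7.2]]]'
python3 - <<'E'
from h import *
im=cams.capture('top');cv2.imwrite('pics/t4.png',im)
cv2.imwrite('pics/t4c.png',cv2.resize(im[150:250,160:420],None,fx=3,fy=3,interpolation=cv2.INTER_CUBIC))
E
```

```text
time_s: 17.45
tool_pos: [589.1, -192.3, 177.0]
eef_rot: [0.0, 0.998, -0.062, 0.0]
force: [0.0, 0.7, 0.9]
opening: 0.597
grasp_force: 0.0
```

View pics/t4c.png

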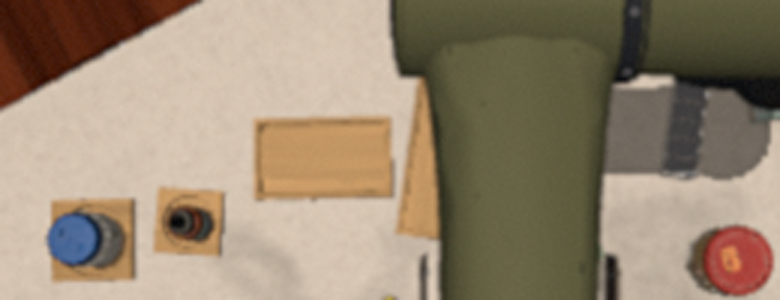

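The dropper stands in its recess at crop (190,222). Now I'll lower onto the organiser.

```bash
python3 -m creep '[[[0,0,0.03,0],[0,0,0.065,0],[0,0,0.1,0],[0,0,0.13,0],[0,0,0.145,0]]]'
python3 -m creep '[[[0,0,0.01,0],[0,0,0.02,0],[0,0,0.028,0],[0,0,0.028,0],[0,0,0.028,0]]]'
```

```text
time_s: 17.92
tool_pos: [586.7, -191.3, 26.8]
eef_rot: [-0.001, 0.998, -0.062, -0.003]
force: [0.1, 0.6, -0.3]
opening: 0.599
grasp_force: 0.0
time_s: 18.33
tool_pos: [589.4, -192.5, 4.1]
eef_rot: [0.0, 0.998, -0.063, 0.0]
force: [-0.1, 0.1, -0.3]
opening: 0.598
grasp_force: 0.0
```

```bash
python3 -m creep '[[[0,0,0,0],[0,0,0,0],[0,0,0,0],[0,0,0,0],[0,0,0,0]]]' 1 45
python3 -m creep '[[[0,0,-0.005,0],[0,0,-0.02,0],[0,0,-0.045,0],[0,0,-0.08,0],[0,0,-0.115,0]]]'
python3 -m creep '[[[0,0,-0.03,0],[0,0,-0.05,0],[0,0,-0.05,0]]]'
```

```text
time_s: 18.75
tool_pos: [589.2, -192.5, 3.8]
eef_rot: [0.0, 0.998, -0.063, 0.0]
force: [0.1, -0.6, 0.2]
opening: -0.002
grasp_force: 0.0
time_s: 19.17
tool_pos: [588.3, -192.4, 119.4]
eef_rot: [0.0, 0.998, -0.063, -0.001]
force: [1.3, -0.1, 0.8]
opening: -0.001
grasp_force: 0.0
time_s: 19.42
tool_pos: [591.0, -193.4, 175.5]
eef_rot: [0.001, 0.998, -0.063, 0.005]
force: [0.1, -0.3, 0.9]
opening: -0.001
grasp_force: 0.0
```

```bash
python3 - <<'E'
from h import *
a=cams.capture('top')
b=cams.capture('scene');cv2.imwrite('pics/t5.png',a);cv2.imwrite('pics/s5.png',b)
cv2.imwrite('pics/s5c.png',np.vstack([cv2.resize(a[150:250,340:480],(700,500),interpolation=cv2.INTER_CUBIC)[::1][:300],cv2.resize(b[130:260,250:430],(700,505),interpolation=cv2.INTER_CUBIC)[:300]]))
E
```

```text
(no output)
```

View pics/s5c.png

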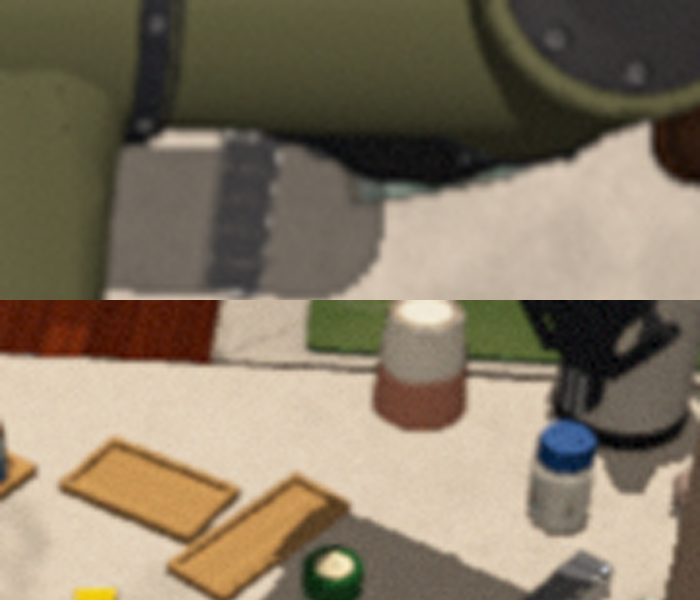

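```bash
python3 - <<'E'
import ov
from ov import *
print(manip.state()['eef_rot'],manip.state()['tool_pos'])
ov.S=[(rect(588.9,-192.4,-7.2,132,34,30),G),(rect(588.9,-192.4,-7.2,132,34,0),M)]
a=draw('pics/top0.png','top',(360,420,150,225),6.6,'');b=draw('pics/scene0.png','scene',(370,430,180,255),6.6,'')
T=manip.state()['tool_pos']
ov.S+=[([T,T+[0,0,19]],C)]
c=draw('pics/s5.png','scene',(340,430,120,255),3.66,'')
h=494
cv2.imwrite('pics/o6.png',np.hstack([cv2.resize(i,(int(i.shape[1]*h/i.shape[0]),h))[:,:260] if 0 else i[:h] for i in (a[:h],b[:h])]))
cv2.imwrite('pics/o7.png',c)
print(a.shape,b.shape,c.shape)
E
```

```text
[-1.19879126e-04  9.98024758e-01 -6.28108040e-02  1.17056395e-03] [ 589.45951325 -192.32728099  169.74360812]
(495, 396, 3) (495, 396, 3) (494, 329, 3)
```

View pics/o6.png

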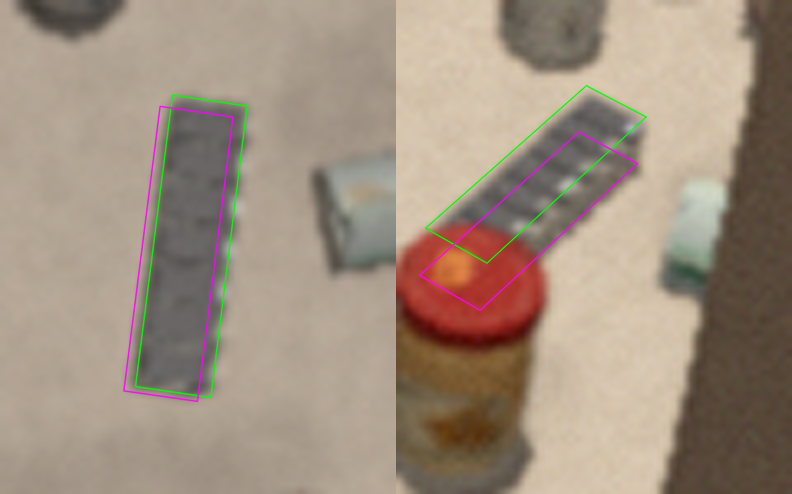

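View pics/o7.png

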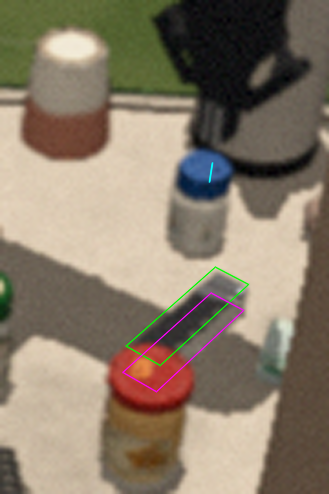

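Both views confirm the organiser is where I measured it, at most about 3 mm off in y. But the shut fingertips end well above the reported TCP: crop row ~145 where the TCP projects to ~182. I'll measure that offset, because the grip missed above the organiser.

```bash
python3 - <<'E'
from h import *
print(manip.grip_depth,[a for a in dir(manip) if a[0]!='_'])
b=cams.capture('scene');cv2.imwrite('pics/s8.png',b)
T=manip.state()['tool_pos'];print(T)
a=cv2.imread('pics/scene0.png')
d=np.abs(a.astype(int)-b).sum(2)>60
for dz in range(-5,60,3):
    u,v=w2px([T+[0,0,dz]],'scene')[0]; r=int(round(v));c=int(round(u))
    print(dz,c,r,''.join('#' if x else '.' for x in d[r,c-14:c+15]))
E
```

```text
18.700000000000003 ['PlanningError', 'grip_depth', 'sign_off', 'state']
[ 588.84196594 -192.182428    168.11496123]
-5 396 171 .............................
-2 396 170 .............................
1 397 170 .............................
4 397 169 .............................
7 397 168 .............................
10 397 167 .............................
13 397 166 .............................
16 397 165 .............................
19 397 165 .............................
22 397 164 .............................
25 398 163 .............................
28 398 162 .............................
31 398 161 .............................
34 398 160 .............................
37 398 159 ...........#....##...........
40 398 159 ...........#....##...........
43 398 158 ..........##...####..........
46 399 157 ...........##.#####..........
49 399 156 ...........##.######.........
52 399 155 .........#..##.#####.........
55 399 154 .........#.##..#####.........
58 399 153 .........##.##.#####.........
```

```bash
python3 -m creep '[[[0,0.001,0.025,0],[0,0.001,0.055,0],[0,0.001,0.085,0],[0,0.001,0.115,0],[0,0.001,0.145,0]]]' 0.4
python3 -m creep '[[[0,0,0.015,0],[0,0,0.026,0],[0,0,0.036,0],[0,0,0.036,0],[0,0,0.036,0]]]'
python3 -m creep '[[[0,0,0.004,0],[0,0,0.008,0],[0,0,0.008,0],[0,0,0.008,0],[0,0,0.008,0]]]'
```

```text
time_s: 19.98
tool_pos: [587.5, -193.2, 20.3]
eef_rot: [-0.0, 0.998, -0.063, -0.001]
force: [1.1, 0.8, 0.0]
opening: 0.6
grasp_force: 0.0
time_s: 20.4
tool_pos: [588.9, -193.5, -12.4]
eef_rot: [0.0, 0.998, -0.063, -0.0]
force: [-0.3, -1.2, 0.3]
opening: 0.596
grasp_force: 0.0
time_s: 20.82
tool_pos: [589.1, -193.5, -20.2]
eef_rot: [0.0, 0.998, -0.063, 0.0]
force: [0.3, 0.2, 0.5]
opening: 0.601
grasp_force: 0.0
```

```bash
python3 -m creep '[[[0,0,0.003,0],[0,0,0.005,0],[0,0,0.005,0],[0,0,0.005,0]]]'
python3 -m creep '[[[0,0,0,0],[0,0,0,0],[0,0,0,0],[0,0,0,0],[0,0,0,0]]]' 1 45
```

```text
time_s: 21.15
tool_pos: [588.7, -193.4, -25.8]
eef_rot: [0.0, 0.998, -0.063, -0.0]
force: [0.2, -0.5, -0.0]
opening: 0.601
grasp_force: 0.0
time_s: 21.57
tool_pos: [589.1, -193.4, -25.2]
eef_rot: [0.0, 0.998, -0.063, 0.0]
force: [-0.0, 0.2, 1.5]
opening: 0.384
grasp_force: 46.1
```

```bash
python3 -m creep '[[[0,0,-0.005,0],[0,0,-0.02,0],[0,0,-0.05,0],[0,0,-0.08,0],[0,0,-0.115,0]]]'
python3 -m creep '[[[0,0,-0.02,0],[0,0,-0.03,0],[-0.011,-0.033,-0.03,0],[-0.022,-0.067,-0.03,0],[-0.033,-0.1,-0.03,0]]]' >/dev/null
python3 -m creep '[[[-0.011,-0.033,0,0],[-0.022,-0.067,0,0],[-0.033,-0.1,0,0],[-0.044,-0.1346,0,0],[-0.044,-0.1346,0,0]]]' >/dev/null
python3 -m creep '[[[0,0,0,0],[0,0,0,0],[0,0,0,0]]]'
```

```text
time_s: 21.98
tool_pos: [587.7, -193.2, 89.3]
eef_rot: [-0.0, 0.998, -0.063, -0.002]
force: [1.9, -0.0, -0.7]
opening: 0.386
grasp_force: 45.8
time_s: 23.07
tool_pos: [541.7, 48.2, 118.8]
eef_rot: [0.0, 0.998, -0.063, -0.0]
force: [-0.4, -0.1, 0.2]
opening: 0.385
grasp_force: 45.9
```

```bash
python3 -m creep '[[[0,-0.001,0.03,0],[0,-0.001,0.06,0],[0,-0.001,0.09,0],[0,-0.001,0.11,0],[0,-0.001,0.125,0]]]' >/dev/null
python3 -m creep '[[[0,0,0.004,0],[0,0,0.009,0],[0,0,0.0125,0],[0,0,0.0125,0],[0,0,0.0125,0]]]'
python3 -m creep '[[[0,0,0.001,0],[0,0,0.001,0],[0,0,0.001,0],[0,0,0.001,0],[0,0,0.001,0]]]'
```

```text
time_s: 23.9
tool_pos: [542.6, 50.0, -17.2]
eef_rot: [-0.0, 0.998, -0.063, 0.001]
force: [0.0, -0.4, -0.6]
opening: 0.382
grasp_force: 45.9
time_s: 24.32
tool_pos: [542.1, 50.1, -18.9]
eef_rot: [0.0, 0.998, -0.063, 0.0]
force: [-0.1, -0.1, -1.0]
opening: 0.378
grasp_force: 45.9
```

```bash
python3 -m creep '[[[0,0,0.001,0],[0,0,0.001,0],[0,0,0.001,0],[0,0,0.001,0]]]'
python3 -m creep '[[[0,0,0,0],[0,0,0,0],[0,0,0,0],[0,0,0,0]]]' 0.4
python3 -m creep '[[[0,0,-0.01,0],[0,0,-0.03,0],[0,0,-0.065,0],[0,0,-0.1,0],[0,0,-0.135,0]]]'
python3 -m creep '[[[0,0.01,0,7],[0,0.045,0,14],[0,0.08,0,21],[0,0.115,0,28],[0,0.15,0,35]]]' 0 >/dev/null
python3 -m creep '[[[0,0,0,7],[0,0,0,14],[0,0,0,21],[0,0,0,28],[0,0,0,35]]]' >/dev/null
python3 -m creep '[[[0,0,0,1.8],[0,0,0,1.8],[0,0,0,1.8]]]'
python3 - <<'E'
import ov
from ov import *
s=manip.state();print(s['joint_pos'])
im=cams.capture('top');cv2.imwrite('pics/t9.png',im)
d=rect(541.7,49.1,-7.2,132,34,34)
ov.S=[(rect(541.7,49.1,-7.2,162,63,11),M),(d,G),(rect(614,-310,11,52,107,21),C)]
cv2.imwrite('pics/t9c.png',draw('pics/t9.png','top',(240,480,140,260),3.3,''))
E
```

```text
time_s: 24.65
tool_pos: [542.0, 50.0, -20.1]
eef_rot: [0.0, 0.998, -0.063, -0.0]
force: [0.3, 0.0, -1.9]
opening: 0.384
grasp_force: 45.9
time_s: 24.98
tool_pos: [542.1, 50.0, -20.0]
eef_rot: [0.0, 0.998, -0.063, 0.0]
force: [-0.1, 0.0, 0.0]
opening: 0.599
grasp_force: 0.0
time_s: 25.4
tool_pos: [541.8, 49.7, 117.3]
eef_rot: [0.0, 0.998, -0.063, 0.0]
force: [1.9, 1.6, 0.6]
opening: 0.603
grasp_force: 0.0
time_s: 26.48
tool_pos: [523.3, -98.9, 115.7]
eef_rot: [-0.0, 0.772, -0.636, 0.0]
force: [0.6, 0.3, 0.1]
opening: 0.995
grasp_force: 0.0
[ 1.91357353e-01 -1.36619379e-01 -2.27002779e-01  2.89149166e-04
 -1.47973855e+00  2.03573380e-03]
```

View pics/t9c.png

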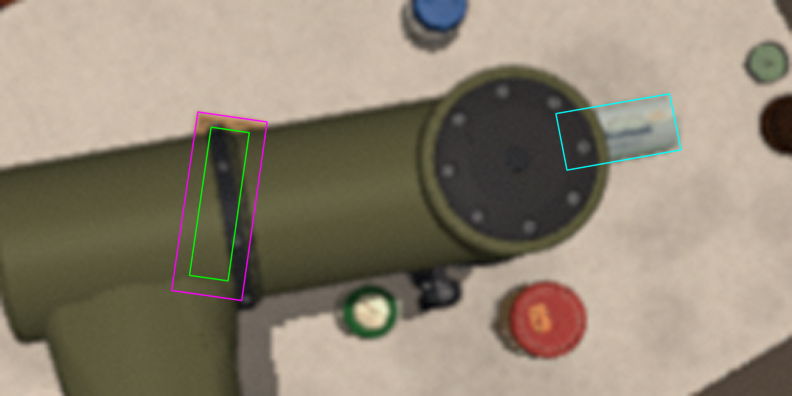

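```bash
python3 -m creep '[[[0.033,-0.007,0,0],[0.067,-0.014,0,0],[0.1,-0.021,0,0],[0.134,-0.028,0,0],[0.168,-0.036,0,0]]]' >/dev/null
python3 -m creep '[[[0.03,-0.007,0,0],[0.0565,-0.012,0,0],[0.0565,-0.012,0,0],[0.0565,-0.012,0,0],[0.0565,-0.012,0,0]]]'
python3 - <<'E'
from h import *
b=cams.capture('scene');cv2.imwrite('pics/s10.png',b)
E
```

```text
time_s: 27.37
tool_pos: [613.0, -309.9, 114.7]
eef_rot: [0.0, 0.772, -0.636, -0.0]
force: [0.7, 0.5, 0.3]
opening: 1.001
grasp_force: 0.0
```

```bash
python3 -m creep '[[[0,0,0.025,0],[0,0,0.055,0],[0,0,0.085,0],[0,0,0.11,0],[0,0,0.12,0]]]'
python3 -m creep '[[[0,0,0.008,0],[0,0,0.014,0],[0,0,0.017,0],[0,0,0.017,0],[0,0,0.017,0]]]'
python3 -m creep '[[[0,0,0.004,0],[0,0,0.008,0],[0,0,0.011,0],[0,0,0.011,0],[0,0,0.011,0]]]'
```

```text
time_s: 27.83
tool_pos: [611.0, -307.9, -9.1]
eef_rot: [0.001, 0.772, -0.636, -0.003]
force: [-0.4, -0.5, -1.0]
opening: 0.998
grasp_force: 0.0
time_s: 28.25
tool_pos: [613.9, -310.3, -20.6]
eef_rot: [-0.0, 0.772, -0.636, 0.001]
force: [-0.5, 0.3, -0.1]
opening: 1.001
grasp_force: 0.0
time_s: 28.67
tool_pos: [612.9, -310.0, -33.5]
eef_rot: [0.0, 0.772, -0.636, -0.0]
force: [-0.4, -0.7, 0.4]
opening: 0.998
grasp_force: 0.0
```

```bash
python3 -m creep '[[[0,0,0,0],[0,0,0,0],[0,0,0,0],[0,0,0,0],[0,0,0,0]]]' 1 40
python3 -m creep '[[[0,0,0,0],[0,0,0,0]]]'
```

```text
time_s: 29.08
tool_pos: [613.5, -310.1, -32.5]
eef_rot: [-0.0, 0.772, -0.636, 0.0]
force: [0.1, 0.3, 1.6]
opening: 0.589
grasp_force: 44.0
time_s: 29.25
tool_pos: [613.5, -310.2, -32.5]
eef_rot: [-0.0, 0.772, -0.636, 0.0]
force: [0.4, 0.2, 2.7]
opening: 0.589
grasp_force: 44.0
```

```bash
python3 -m creep '[[[0,0,-0.005,0],[0,0,-0.02,0],[0,0,-0.05,0],[0,0,-0.08,0],[0,0,-0.115,0]]]'
python3 -m creep '[[[0,0,-0.02,0],[0,0,-0.03,0],[0,0,-0.03,0]]]'
python3 -m creep '[[[-0.03,-0.001,0,0],[-0.06,-0.002,0,0],[-0.095,-0.003,0,0],[-0.13,-0.004,0,0],[-0.165,-0.006,0,0]]]' >/dev/null
python3 -m creep '[[[-0.033,-0.001,0,0],[-0.066,-0.002,0,0],[-0.1,-0.003,0,0],[-0.133,-0.004,0,0],[-0.165,-0.006,0,0]]]' >/dev/null
python3 -m creep '[[[-0.033,-0.001,0,0],[-0.066,-0.002,0,0],[-0.1,-0.003,0,0],[-0.13,-0.004,0,0],[-0.149,-0.005,0,0]]]' >/dev/null
python3 -m creep '[[[0,0,0,5],[0,0,0,9],[0,0,0,9],[0,0,0,9]]]'
```

```text
time_s: 29.67
tool_pos: [611.9, -309.6, 81.5]
eef_rot: [0.001, 0.772, -0.636, -0.002]
force: [0.4, -0.4, -1.1]
opening: 0.593
grasp_force: 43.7
time_s: 29.92
tool_pos: [614.2, -310.5, 115.1]
eef_rot: [-0.001, 0.772, -0.636, 0.002]
force: [0.2, -0.8, -1.1]
opening: 0.588
grasp_force: 43.7
time_s: 31.5
tool_pos: [537.6, 163.1, 109.9]
eef_rot: [0.001, 0.72, -0.694, -0.001]
force: [0.6, 0.6, 0.4]
opening: 0.591
grasp_force: 43.7
```

```bash
python3 -m creep '[[[0,0,0.03,0],[0,0,0.06,0],[0,0,0.09,0],[0,0,0.115,0],[0,0,0.125,0]]]' >/dev/null
python3 -m creep '[[[0,0,0.003,0],[0,0,0.007,0],[0,0,0.009,0],[0,0,0.009,0],[0,0,0.009,0]]]'
python3 -m creep '[[[0,0,0.001,0],[0,0,0.002,0],[0,0,0.003,0],[0,0,0.003,0],[0,0,0.003,0]]]'
```

```text
time_s: 32.33
tool_pos: [539.3, 163.8, -20.7]
eef_rot: [-0.001, 0.719, -0.695, 0.0]
force: [0.1, 0.8, -1.2]
opening: 0.593
grasp_force: 43.7
time_s: 32.75
tool_pos: [538.4, 163.4, -25.1]
eef_rot: [0.0, 0.719, -0.695, 0.0]
force: [-0.2, 0.8, -0.1]
opening: 0.589
grasp_force: 43.7
```

```bash
python3 -m creep '[[[0,0,0.001,0],[0,0,0.002,0],[0,0,0.002,0],[0,0,0.002,0]]]'
python3 -m creep '[[[0,0,0,0],[0,0,0,0],[0,0,0,0],[0,0,0,0]]]' 0
python3 -m creep '[[[0,0,-0.01,0],[0,0,-0.03,0],[0,0,-0.065,0],[0,0,-0.1,0],[0,0,-0.135,0]]]'
python3 -m creep '[[[0,0,-0.02,0],[0.02,0,-0.04,0],[0.055,0,-0.04,0],[0.09,0,-0.04,0],[0.125,0,-0.04,0]]]' >/dev/null
python3 -m creep '[[[0.035,0,0,0],[0.07,0,0,0],[0.105,0,0,0],[0.14,0,0,0],[0.175,0,0,0]]]' >/dev/null
python3 -m creep '[[[0.035,0,0,0],[0.07,0,0,0],[0.07,0,0,0],[0.07,0,0,0],[0.07,0,0,0]]]'
python3 - <<'E'
import ov
from ov import *
im=cams.capture('top');cv2.imwrite('pics/t11.png',im)
ov.S=[(circ(449,-76,46,106),G),(circ(444.2,-226,65,100),G),(rect(541.7,49.1,-7.2,150,51,11),M),(rect(541.7,49.1,-7.2,132,34,34),G),(rect(538.8,162.8,2,68,124,11),M),(rect(538.8,162.8,2,52,107,4),G),(rect(538.8,162.8,2,52,107,25),C),(circ(453.9,386.6,68,11),M),(circ(453.9,386.6,48,87),G),(circ(473.7,292.8,50,11),M),(circ(473.7,292.8,12,106),G)]
cv2.imwrite('pics/t11c.png',draw('pics/t11.png','top',(165,425,160,260),3.05,''))
E
```

```text
time_s: 33.08
tool_pos: [538.4, 163.3, -27.2]
eef_rot: [0.0, 0.719, -0.695, 0.0]
force: [-0.6, -0.1, -0.2]
opening: 0.593
grasp_force: 43.7
time_s: 33.42
tool_pos: [538.6, 163.4, -27.0]
eef_rot: [-0.0, 0.719, -0.695, 0.0]
force: [0.5, -0.1, 0.1]
opening: 0.996
grasp_force: 0.0
time_s: 33.83
tool_pos: [538.3, 163.1, 110.3]
eef_rot: [-0.0, 0.719, -0.695, 0.0]
force: [0.6, 0.4, 0.1]
opening: 0.999
grasp_force: 0.0
time_s: 35.08
tool_pos: [551.3, -206.5, 148.4]
eef_rot: [-0.0, 0.719, -0.695, 0.0]
force: [0.4, 0.6, 0.3]
opening: 0.997
grasp_force: 0.0
```

View pics/t11c.png

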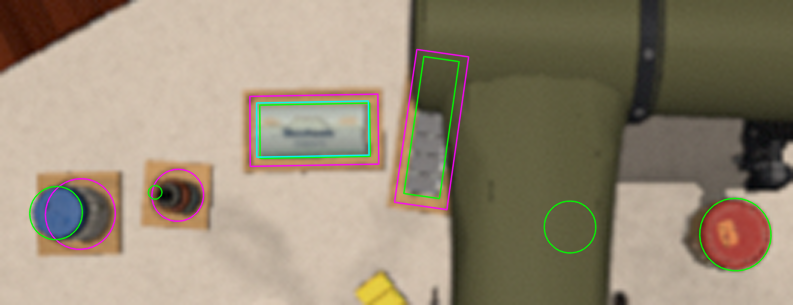

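The carton sits centred in its tray, the organiser is in its recess, and the honey jar has not moved. I've used all my views, so I'll check the dropper, pill bottle and organiser numerically.

```bash
python3 - <<'E'
from h import *
a=cv2.imread('pics/top0.png');b=cv2.imread('pics/t11.png')
# blue cap
for im,(x0,x1,y0,y1) in((a,(330,360,170,200)),(b,(165,205,210,250))):
    h=cv2.cvtColor(im[y0:y1,x0:x1],cv2.COLOR_BGR2HSV); m=(h[...,0]>100)&(h[...,0]<130)&(h[...,1]>110)
    ys,xs=np.nonzero(m); print('cap',m.sum(),xs.mean()+x0,ys.mean()+y0,px2w([(xs.mean()+x0,ys.mean()+y0)],83+(4 if im is b else 0)))
print(w2px([(473.7,292.8,z) for z in(4,64,81,106)]).round(1), 'orig',w2px([(453.5,-342.5,z) for z in(0,60,77,102)]).round(1))
for im,(x0,x1,y0,y1) in((b,(207,240,212,236)),(a,(430,455,224,246))):
    print(x0,y0)
    for r in cv2.cvtColor(im[y0:y1,x0:x1],cv2.COLOR_BGR2GRAY): print(' '.join('%3d'%v for v in r))
E
```

```text
cap 183 343.3387978142076 182.28415300546447 [[592.55183326 -54.61699267  83.        ]]
cap 213 184.50704225352112 229.28638497652582 [[454.1383298  382.04784603  87.        ]]
[[223.3 223.6]
 [218.8 223. ]
 [217.4 222.8]
 [215.4 222.6]] orig [[435.9 233.5]
 [442.5 233.5]
 [444.4 233.5]
 [447.4 233.5]]
207 212
196 195 195 197 196 190 177 170 178 181 179 181 186 188 189 192 195 194 194 192 189 190 192 193 195 194 192 195 195 197 197 195 198
196 195 196 195 195 181 164 158 163 165 164 165 167 170 168 171 173 174 171 170 165 164 164 167 177 179 180 183 191 195 196 195 197
196 195 193 195 193 178 162 155 157 158 159 159 156 153 150 151 151 153 154 156 156 155 156 156 162 163 158 153 179 193 196 197 198
196 196 196 196 193 175 163 159 160 161 157 153 142 134 125 127 128 131 135 151 158 160 161 160 161 160 145 138 181 196 197 196 197
197 194 195 195 192 176 161 159 161 157 144 131 133 143 146 147 147 148 149 154 153 158 161 161 162 161 145 138 187 199 196 195 195
191 194 193 194 191 173 159 159 156 143 132 137 142 149 151 151 154 156 155 158 154 153 155 161 163 160 147 137 188 200 196 194 
[... 3887 characters left out ...]

166 164 164 164 159 142 120  96  79  62  70  81  84  88  96 109 119 139 156 161 160 160 160 164 166
167 166 164 162 159 157 156 152 134 112 122 144 148 146 149 151 152 157 159 160 161 162 163 165 166
168 167 166 160 158 161 161 166 159 151 151 155 157 157 159 155 158 160 160 162 163 164 166 165 166
170 168 166 162 159 158 159 159 158 156 151 151 153 154 154 153 155 156 159 164 165 166 167 166 165
169 168 165 163 161 159 158 156 154 153 151 151 152 153 153 154 154 157 158 159 163 165 169 167 167
166 169 167 164 162 158 159 155 153 153 153 153 154 154 153 154 156 157 158 160 162 164 167 167 168
163 165 166 164 162 160 156 156 155 155 155 153 152 154 154 155 157 157 158 158 162 163 165 166 166
```

```bash
python3 - <<'E'
from h import *
b=cams.capture('scene');cv2.imwrite('pics/s12.png',b)
for y in(292.8,285): print(y,w2px([(473.7,y,z) for z in(4,11,64,81,106)],'scene').round(1).tolist())
print('recess',w2px([(473.7+25*np.cos(t),292.8+25*np.sin(t),11) for t in np.arange(0,6.2,np.pi/4)],'scene').round(1).tolist())
g=cv2.cvtColor(b,cv2.COLOR_BGR2GRAY);x0,y0=230,135;print(x0,y0)
for r in g[y0:188,x0:264]: print(' '.join('%3d'%v for v in r))
h=cv2.cvtColor(b,cv2.COLOR_BGR2HSV)[130:175,195:245]; m=(h[...,0]>100)&(h[...,0]<130)&(h[...,1]>110)
ys,xs=np.nonzero(m);print('cap',m.sum(),xs.mean()+195,ys.mean()+130,w2px([(453.9,386.6,87),(453.9,382,87),(453.9,386.6,77)],'scene'))
E
```

```text
292.8 [[246.7, 175.1], [246.5, 173.5], [244.9, 161.0], [244.3, 156.8], [243.6, 150.6]]
285 [[248.4, 175.9], [248.2, 174.3], [246.6, 161.8], [246.1, 157.6], [245.4, 151.4]]
recess [[251.3, 169.8], [246.0, 169.0], [240.9, 170.9], [239.1, 174.3], [241.5, 177.3], [246.9, 178.1], [252.0, 176.1], [253.8, 172.7]]
230 135
 40  42  49  46  41  49  42  40  47  38  42  47  52  45  50  55  53  43  49  44  49  47  41  46  39  36  46  47  42  43  37  36  42  46
 43  47  50  44  46  43  51  46  40  44  34  43  49  43  46  47  51  48  50  50  43  42  42  41  43  40  41  44  49  44  42  39  50  50
 41  46  39  46  48  48  46  43  45  39  46  47  53  52  48  49  45  42  47  47  48  38  44  44  38  41  42  50  42  45  35  42  51  61
 43  45  47  48  48  48  45  42  39  39  45  49  44  49  50  50  48  44  49  47  46  46  40  40  44  47  45  44  45  37  39  41  52  63
 45  48  43  47  41  45  43  45  40  41  44  52  52  44  50  49  45  43  47  46  45  44  36  38  41  38  49  43  36  42  41  46  62  61
 43  45  46  43  44  44  43  38  40  48  50  47  47  52  50  50  43  52  48  50  45  40  42  38  45  47 
[... 5857 characters left out ...]
00 201 205 209 207 210
211 214 208 212 211 213 208 208 211 213 210 206 205 205 186 172 160 160 176 188 191 194 193 188 189 186 190 192 198 202 204 211 212 210
212 215 211 211 213 213 211 210 211 210 210 210 205 204 199 195 191 190 192 193 189 194 191 192 186 191 192 195 195 198 203 208 212 211
212 211 214 214 212 212 213 213 212 211 210 208 208 202 198 199 194 196 197 196 194 189 195 193 192 191 190 190 196 197 201 206 212 209
212 212 210 213 211 214 211 211 210 212 211 209 208 201 198 196 199 196 197 196 199 195 195 193 191 193 189 191 191 192 200 203 209 211
cap 115 219.83478260869566 151.63478260869564 [[219.27450722 148.89568166]
 [220.26523034 149.34346766]
 [219.6804448  151.32868372]]
```

```bash
python3 - <<'E'
from h import *
def cen(f,hr,box,s=110):
    x0,x1,y0,y1=box;h=cv2.cvtColor(cv2.imread(f)[y0:y1,x0:x1],cv2.COLOR_BGR2HSV);m=(h[...,0]>=hr[0])&(h[...,0]<=hr[1])&(h[...,1]>s)
    ys,xs=np.nonzero(m);return m.sum(),round(xs.mean()+x0,1),round(ys.mean()+y0,1)
for f in('pics/scene0.png','pics/s12.png'): print(cen(f,(50,90),(320,350,185,215)),cen(f,(0,6),(360,400,205,235),150))
# organiser in scene: low-saturation pixels within tray outline
b=cv2.imread('pics/s12.png');h=cv2.cvtColor(b,cv2.COLOR_BGR2HSV)
m=np.zeros(b.shape[:2],np.uint8);m[165:215,285:350]=1
m&=((h[...,1]<40)&(h[...,2]<175)).astype(np.uint8)
n,l,st,c=cv2.connectedComponentsWithStats(m);i=1+st[1:,4].argmax();ys,xs=np.nonzero(l==i)
print(st[i],cv2.minAreaRect(np.c_[xs,ys].astype(np.float32)),w2px([(541.7,49.1,34)],'scene'))
u=np.radians(-7.2)
print(w2px([(541.7+a*np.cos(u)-d*np.sin(u),49.1+a*np.sin(u)+d*np.cos(u),34) for a,d in((-66,-17),(66,-17),(66,17),(-66,17))],'scene'))
E
```

```text
(np.int64(87), np.float64(334.8), np.float64(203.5)) (np.int64(289), np.float64(381.0), np.float64(223.6))
(np.int64(92), np.float64(335.2), np.float64(203.2)) (np.int64(306), np.float64(381.0), np.float64(223.3))
[301 174  32  27 307] ((316.5, 187.00001525878906), (11.508515357971191, 36.38551330566406), 54.46232223510742) [[317.18689305 183.85439483]]
[[307.18811096 196.35036565]
 [334.42479535 176.45778438]
 [326.5421643  172.16529359]
 [299.20425027 191.57342438]]
```

```bash
python3 -c "
from rig import manip
print(manip.sign_off())"
```

```text
the job is handed in; nothing more can be done
None
```

I put all four medicine things in their own trays and handed the job in at about 35 s; the camera checks show them in their recesses (pill and dropper bottles an estimated 5–8 mm off centre) and both jars unmoved, but no pass/fail result came back.

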